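Lay out a stack of wooden boards for oiling

ROBOT

A 6-joint arm with a two-finger parallel gripper is mounted at the origin on the work surface. World frame = base frame: x ahead of the robot, y to its left, z up, the work surface at z = 0. Lengths are in m, angles in rad, forces in N, time in s.
With the tool pointing down it reaches from about 0.35 to 0.775 m from the base axis. Payload 7.3 kg.
Tool frame: the origin (TCP) lies midway between the tips of the shut fingers; the grasp point (between the pads) lies 19 mm behind it; z points along the fingers, y is the line along which they close (so a half turn about z gives the same grasp; the last joint's range is limited). The gripper opens to 92 mm and grips with 3 to 60 N. Pads are 19 mm wide; open, the fingers measure 130 mm over their backs; the gripper's body (75 mm by 190 mm) begins 47 mm behind the grasp point.
Start: joints at [1.084, 0.342, 1.524, -0, 1.275, -0.146], TCP at [0.175, 0.495, 0.227] pointing down, gripper open.
Joint ranges: [-2.53, 2.53], [-0.77, 2.02], [0.04, 2.7], [-1, 4.14], [0.28, 2.66], [-3.11, 3.11]. Speed limits (rad/s): [2.57, 2.57, 3.14, 3.14, 3.14, 3.14].

INTERFACE

Orientations are given as [roll, pitch, yaw] about the fixed x, y, z axes, in that order (R = Rz(yaw) Ry(pitch) Rx(roll)).
In Python, from cell import monitor, vision, workorder gives the robot as it stands.
- The arm moves only by the tool move_arm, never from a script. Its argument "rows" is a list of rows, each a list of 5 numbers: the shift along the world's x, y, z in mm, then the turn about the world's z in rad, then the closure, from -1 (fully open) to 1 (shut). A call has 1 to 12 rows; each row shifts and turns the commanded pose from where the row before left it; what a row does not reach is not made up. A row lasts 1/10 s, in which the tool goes at most 50 mm and 8.59 degrees, less where a joint would pass 70% of its speed; a pose out of reach is approached as far as the arm can. A call is refused whole if a number of a shift passes 50 or a number of a turn 0.15, either way. A call with a gripper value outside its range is refused whole. The fingers move at their own pace and stop on an object; "newtons" is the grip in N (left out, the last holds). Time passes only in rows, so rows that do not move let the fingers close. It gives the time, the measured TCP pose, the force, the opening and the grip force at its end, in the units of the state.
- monitor.observe(): the state, without advancing time (a new reading comes with each control period).
- vision.read_camera(name): name is "side" or "top"; returns the picture (400x640x3 uint8, red, green, blue); there is no depth.
- vision.get_calibration(name): a dict with "K" (3x3 intrinsics, pixels), "k1" (the pictures are not rectified: a ray, as slopes to the right and down, at radius r is drawn at 1 + k1 r^2 times it, then the intrinsics apply), "T" (4x4, takes a point from camera to world coordinates). Camera axes: x right, y up, looking along -z (the intrinsics and any distortion apply to the point x, -y, -z); pixel columns grow to the right and rows downward; lengths in m; the calibration is good to about 2 mm. A picture is of the moment at which its call begins. get_calibration takes no time and is no camera call.
- workorder.hand_in(): hands the job in; it is judged then, once.
The state is a dict: "time": time; "qpos": joint angles; "qvel": joint speeds; "joint_efforts": joint torques, N m; "tool_pos": TCP position; "tool_rot": TCP orientation; "contact_force": force on the tool from outside, world axes, zero at the start; "torque": the same for the moment, N m; "opening": finger opening in m; "grip_force": force on a finger pad.
Only numpy, scipy, OpenCV 4.12 (cv2) and the standard library are available. Lean on these libraries where they do the work, as an engineer would, in place of code of your own. Each camera call takes 0.05 s, during which the arm holds its last target. There are 200 camera calls.

TASK

The stack of freshly sanded wooden boards is to be laid out for oiling. Take it apart from the top and set each board flat on the cork mat cut to its own outline, centred and lying the same way as the mat, with the paddle board's handle over its mat's handle. Set the boards down, do not drop them, and leave all four lying released.

Things in the scene. Friction and masses are not known exactly. Their poses are not given: they have to be found in the camera images.
- coaster_c (a point): Round wooden coaster, diameter 60 mm, 18 mm thick, about 36 g; top of the stack. Point at its centre, half-way up; z is its axis. All four boards are the same mid-brown wood with a paler sanded top face.
- oval_c (a point): Oval wooden board with straight sides and fully round ends, 92 mm long by 60 mm wide, 18 mm thick, about 65 g; lies in the stack under the coaster. Point at its centre, half-way up; x along its length, y across its width.
- oblong_c (a point): Oblong wooden board with square corners, 116 mm by 64 mm, 18 mm thick, about 95 g; lies in the stack under the oval. Point at its centre, half-way up; x along its length, y across its width.
- paddle_c (a point): Paddle board: blade 130 mm long by 68 mm wide, with a handle 26 mm wide that runs on 60 mm past one end of the blade (190 mm in all), a dark hang hole near the handle's end; 18 mm thick, about 125 g; bottom of the stack, on the table. Point at the centre of the blade, half-way up; x along the board towards the handle, y across. It balances about 15 mm from this point towards the handle.
- mat_coaster: Round cork mat, diameter 72 mm, for the coaster. Origin under its centre. Fixed; cork is 4 mm thick, its top 4 mm above the table, under it a thin white paper sheet. Origin on the table surface, z up.
- mat_oval: Oval cork mat, 104 mm by 72 mm, for the oval board. Origin under its centre; x along its length. Fixed; cork is 4 mm thick, its top 4 mm above the table, under it a thin white paper sheet. Origin on the table surface, z up.
- mat_oblong: Oblong cork mat with square corners, 128 mm by 76 mm, for the oblong board. Origin under its centre; x along its length. Fixed; cork is 4 mm thick, its top 4 mm above the table, under it a thin white paper sheet. Origin on the table surface, z up.
- mat_paddle: Paddle-shaped cork mat, 202 mm long: blade 142 mm by 80 mm, handle 38 mm wide towards +x. Origin under the middle of its whole length; the centre of its blade lies 30 mm from there towards -x, so the paddle board's blade centre belongs at x = -30 mm, y = 0 in this frame, handle towards +x. Fixed; cork is 4 mm thick, its top 4 mm above the table, under it a thin white paper sheet. Origin on the table surface, z up.
Mind the look-alikes: they are no part of the job. Leave any purple look-alike of the mat_paddle alone.

How it is judged:
By the outcome, as a careful person would: the job done as asked, in the order asked, and still so for the second after the job is handed in, with the robot touching nothing.
It also fails if it takes over 136 s, if anything falls off the work surface, if the arm or the gripper's body presses on something with over 40 N, if the wrist force passes 120 N, or if a joint passes its speed limit or range.

## Working session

There is one attempt and no reset: what is moved stays moved. The work goes in short steps, Python scripts to look and compute and a tool call to move; the robot and the scene stay as the last step left them, time stands still between calls to the robot, and variables do not carry over. Pictures are saved under pics/ and viewed, at most 14 in all, crops included, and the job is handed in when it is done.

Besides the shell and the picture viewer there is one more tool, called after "Emit:" as name(argument=value, ...) on one line, values as JSON. move_arm: Moves the arm, as the interface text tells. Its arguments: {"type":"object","properties":{"rows":{"type":"array","items":{"type":"array","items":{"type":"number"}}},"newtons":{"type":"number"}},"required":["rows"]}

```bash
ls; mkdir -p pics
cat > h.py <<'E'
import numpy as np, cv2
from cell import monitor, vision, workorder
def cam(n): 
    c=vision.get_calibration(n); return np.array(c["K"]),c["k1"],np.array(c["T"])
def ray(n,px):
    K,k1,T=cam(n); px=np.atleast_2d(np.array(px,float))
    d=(np.c_[px,np.ones(len(px))]@np.linalg.inv(K).T)[:,:2]; u=d.copy()
    for _ in range(30): u=d/(1+k1*(u**2).sum(1,keepdims=True))
    v=np.c_[u[:,0],-u[:,1],-np.ones(len(u))]@T[:3,:3].T
    return T[:3,3],v
def onplane(n,px,z):
    o,v=ray(n,px); return (o+v*((z-o[2])/v[:,2])[:,None])[:,:2]
def proj(n,P):
    K,k1,T=cam(n); P=np.atleast_2d(P); q=(P-T[:3,3])@T[:3,:3]
    u=np.c_[q[:,0]/-q[:,2],q[:,1]/q[:,2]]; u=u*(1+k1*(u**2).sum(1,keepdims=True))
    return (np.c_[u,np.ones(len(u))]@K.T)[:,:2]
def shot(n,f=None):
    im=vision.read_camera(n)[:,:,::-1].copy()
    if f: cv2.imwrite(f"pics/{f}.png",im)
    return im
E
python3 - <<'E'
from h import *
for n in("top","side"):
    shot(n,n+"0"); print(n,cam(n))
print(monitor.observe())
E
```

```text
pics
top (array([[465.63751956,   0.        , 315.41779933],
       [  0.        , 465.63751956, 197.18151175],
       [  0.        ,   0.        ,   1.        ]]), -0.09660921326735217, array([[ 0.00898086,  0.99447133, -0.10462372,  0.26993163],
       [-0.99992721,  0.00977436,  0.00707406, -0.00631046],
       [ 0.00805758,  0.10455257,  0.99448672,  1.4890233 ],
       [ 0.        ,  0.        ,  0.        ,  1.        ]]))
side (array([[477.30119196,   0.        , 329.53693723],
       [  0.        , 477.30119196, 196.01191098],
       [  0.        ,   0.        ,   1.        ]]), -0.016941327596151502, array([[ 0.99978717, -0.01024141, -0.01790899,  0.39847638],
       [-0.00655352,  0.66545945, -0.74640524, -0.91695283],
       [ 0.01956195,  0.74636374,  0.6652507 ,  0.87369294],
       [ 0.        ,  0.        ,  0.        ,  1.        ]]))
{'time': 0.1, 'qpos': array([ 1.08400038e+00,  3.42662613e-01,  1.52489278e+00,  2.85240612e-05,
        1.27538248e+00, -1.46008079e-01]), 'qvel': array([ 1.06644051e-03, -1.20668718e-03, -3.01730761e-03,  8.20662811e-04,
       -7.31941732e-05, -2.93853075e-04]), 'joint_efforts': array([ 2.01445509e-03, -4.32003772e+01, -2.44695479e+01,  7.17816199e-02,
        5.27645065e-02, -6.26676047e-05]), 'tool_pos': array([0.1752831 , 0.49451047, 0.22611951]), 'tool_rot': array([-3.14026571e+00, -2.22703311e-04,  2.80079631e+00]), 'contact_force': array([-0.48046098, -0.18500129, -0.67052722]), 'torque': array([-0.02223132,  0.0491173 ,  0.03454141]), 'grip_force': 0.0, 'opening': 0.09180443660136069}
```

View pics/top0.png

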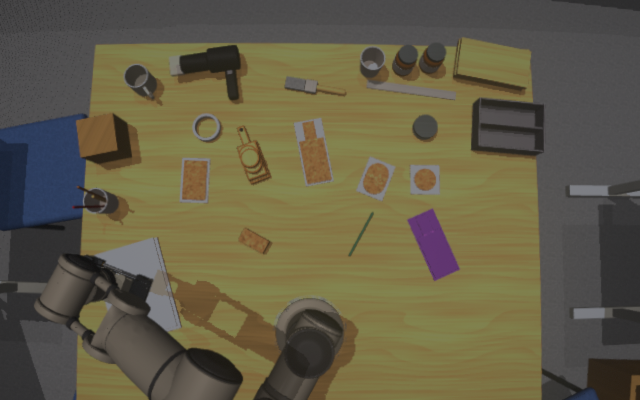

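View pics/side0.png

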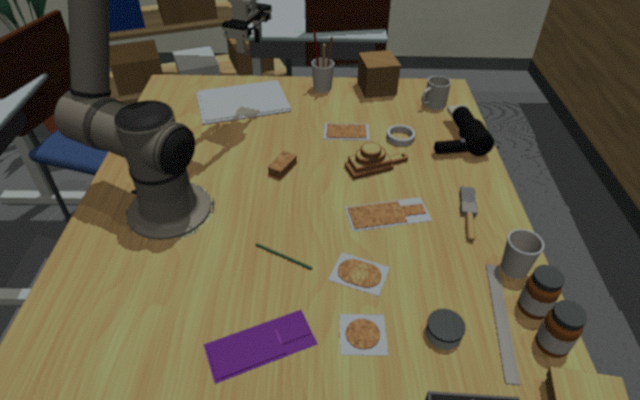

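The pictures show the stack at top (252,158), with its handle up-left at (243,133). The mats are oblong (195,180), paddle (314,153), oval (376,179) and round (425,180).

Look-alikes:
- Purple paddle mat at (433,244): leave it alone.
- Cork-coloured block at (255,240): not a board.
- Grey round tin at (425,127) and white ring at (207,127): not coasters.
- Yellow box at (492,62): not a board.

I choose the stack and the four cork mats on white paper.

Run:
```python
from h import *
im=cv2.imread("pics/top0.png")
c=im[100:220,170:450]
s=cv2.resize(im[118:198,215:290],None,fx=7.5,fy=7.5,interpolation=cv2.INTER_CUBIC); cv2.imwrite("pics/crop_stack.png",s)
hsv=cv2.cvtColor(im,cv2.COLOR_BGR2HSV)
for p in [(195,180),(314,160),(376,179),(425,180),(252,150),(253,173),(300,130),(220,200),(362,175),(243,130),(255,158)]: print(p,hsv[p[1],p[0]])
c2=cv2.resize(im[110:210,170:450],None,fx=2.85,fy=2.85,interpolation=cv2.INTER_CUBIC); cv2.imwrite("pics/crop_mats.png",c2)
```

```text
(195, 180) [ 16 145 132]
(314, 160) [ 16 142 133]
(376, 179) [ 20 123 133]
(425, 180) [ 15 145 132]
(252, 150) [ 25 118 128]
(253, 173) [ 18 134  84]
(300, 130) [114   9 135]
(220, 200) [ 26 114 132]
(362, 175) [ 19  23 120]
(243, 130) [ 28 105 114]
(255, 158) [ 29 103 131]
```

View pics/crop_stack.png

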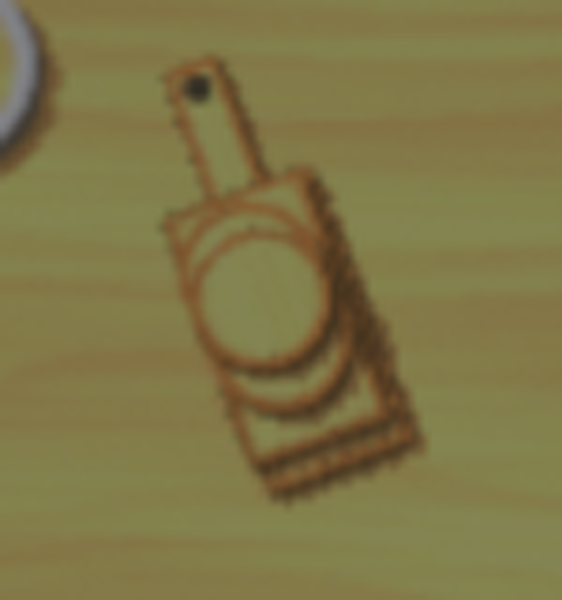

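View pics/crop_mats.png

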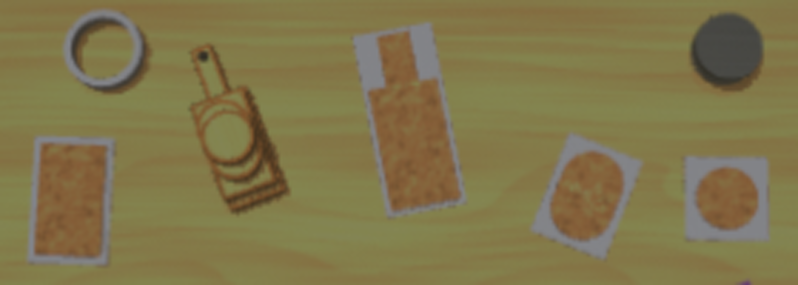

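The crops confirm the choice. The coaster is on top of the stack at about (250,158), and the hang hole is at the handle end, (241,130). All four cork mats sit on white paper, and the paddle mat's handle points up. Next I measure them.

```bash
cat >> h.py <<'E'
def rims(n,im,roi,thr):
    pass
E
sed -i '/^def rims/,$d' h.py
cat > mats.py <<'E'
from h import *
im=cv2.imread("pics/top0.png")
def mask(im): 
    b,g,r=[im[:,:,i].astype(float) for i in range(3)]
    return r,g,b
S=6
for nm,(x0,y0,x1,y1) in dict(oblong=(172,150,218,212),paddle=(288,112,338,192),oval=(352,152,400,204),coaster=(404,158,446,202)).items():
    c=cv2.resize(im[y0:y1,x0:x1],None,fx=S,fy=S,interpolation=cv2.INTER_CUBIC)
    hs=cv2.cvtColor(c,cv2.COLOR_BGR2HSV)
    pap=((hs[:,:,1]<65)*255).astype(np.uint8)
    cs,_=cv2.findContours(pap,cv2.RETR_EXTERNAL,cv2.CHAIN_APPROX_NONE)
    k=max(cs,key=lambda q:cv2.contourArea(cv2.convexHull(q))); hull=cv2.convexHull(k)
    f=np.zeros_like(pap); cv2.drawContours(f,[hull],-1,255,-1)
    cork=((f>0)&(hs[:,:,1]>=75)).astype(np.uint8)
    cork=cv2.morphologyEx(cork,cv2.MORPH_OPEN,np.ones((9,9)))
    cs,_=cv2.findContours(cork,cv2.RETR_EXTERNAL,cv2.CHAIN_APPROX_NONE)
    k=max(cs,key=cv2.contourArea)
    W=lambda q,z:onplane("top",(q.reshape(-1,2)+.5)/S-.5+[x0,y0],z)*1000
    P=W(k,.004).astype(np.float32); H=W(hull,0).astype(np.float32)
    R=cv2.minAreaRect(P); A=cv2.contourArea(P); m=cv2.moments(P)
    print(nm,"rect",np.round(R[0],1),np.round(R[1],1),R[2],"cen",m['m10']/m['m00'],m['m01']/m['m00'],
      "ax",np.degrees(.5*np.arctan2(2*m['mu11'],m['mu20']-m['mu02'])),"area",A)
    R=cv2.minAreaRect(H);print("   paper",np.round(R[0],1),np.round(R[1],1),R[2])
E
python3 mats.py
```

```text
oblong rect [479.4 375.5] [ 76.4 128.1] 88.69949340820312 cen 479.36544382461375 375.65538393438123 ax -0.5991635254893443 area 9451.656990987714
   paper [479.4 376.1] [ 95.2 148.3] 88.77073669433594
paddle rect [575.9  -8.2] [201.9  80.3] 11.603374481201172 cen 563.0023308298996 -10.745034901470428 ax 11.49772878096248 area 13261.544682477364
   paper [576.4  -8.3] [216.9  94.5] 11.409957885742188
oval rect [ 489.8 -210.6] [ 71.5 102.8] 68.29232788085938 cen 489.8673138980832 -210.4818559113422 ax -22.0111589810338 area 6107.589574617334
   paper [ 490.3 -210.8] [ 92.9 124.5] 68.18529510498047
coaster rect [ 488.7 -370.9] [69.6 70.1] 89.14146423339844 cen 488.63040832142934 -371.12418613068695 ax 56.41837794724299 area 3860.1251189094037
   paper [ 488.9 -371.3] [99. 99.] 89.80284881591797
```

```bash
cat >> h.py <<'E'
S=6
def face(im,seed,roi,z,name="top",tol=6):
    """outline (world mm) of the pale face around seed pixel, bounded by its brown rim"""
    x0,y0,x1,y1=roi
    c=cv2.resize(im[y0:y1,x0:x1],None,fx=S,fy=S,interpolation=cv2.INTER_CUBIC)
    h=cv2.cvtColor(c,cv2.COLOR_BGR2HSV)
    pale=((h[:,:,0]>=23)&(h[:,:,1]<135)).astype(np.uint8)
    pale=cv2.morphologyEx(pale,cv2.MORPH_OPEN,np.ones((5,5)))
    n,l=cv2.connectedComponents(pale); s=l[int((seed[1]-y0+.5)*S),int((seed[0]-x0+.5)*S)]
    cs,_=cv2.findContours((l==s).astype(np.uint8),cv2.RETR_EXTERNAL,cv2.CHAIN_APPROX_NONE)
    k=max(cs,key=cv2.contourArea)
    return (onplane(name,(k.reshape(-1,2)+.5)/S-.5+[x0,y0],z)*1000).astype(np.float32)
def desc(P):
    m=cv2.moments(P);R=cv2.minAreaRect(P);c,r=cv2.minEnclosingCircle(P)
    return "rect",np.round(R[0],1),np.round(R[1],1),round(R[2],1),"cen",np.round([m['m10']/m['m00'],m['m01']/m['m00']],1),"ax",round(np.degrees(.5*np.arctan2(2*m['mu11'],m['mu20']-m['mu02'])),1),"circ",np.round(c,1),round(r,1),"A",round(m['m00'])
E
python3 - <<'E'
from h import *
im=cv2.imread("pics/top0.png")
roi=(215,118,290,198)
print("coaster",desc(face(im,(250,158),roi,.072)))
print("handle",desc(face(im,(244,137),roi,.018)))
print("hole",onplane("top",[[241.2,129.7]],.018)*1000)
s=cv2.imread("pics/side0.png")
print("coaster side",desc(face(s,(371,149),(335,130,415,185),.072,"side")))
E
```

```text
coaster ('rect', array([541. , 188.8]), array([48.9, 47.5]), 1.6, 'cen', array([541.1, 189.2]), 'ax', np.float64(8.7), 'circ', array([541.2, 189.1]), 24.8, 'A', 1819)
handle ('rect', array([620.7, 217.3]), array([47.9, 15.8]), 21.0, 'cen', array([620.2, 216.9]), 'ax', np.float64(20.9), 'circ', array([620.9, 216.8]), 24.2, 'A', 646)
hole [[641.92308548 225.39631683]]
coaster side ('rect', array([587.1, 236.4]), array([165.9, 140.1]), 64.3, 'cen', array([585.2, 225.2]), 'ax', np.float64(36.3), 'circ', array([596.6, 233.4]), 93.3, 'A', 10977)
```

Emit:
move_arm(rows=[[36,-30,-6,0.07,-1],[36,-30,-6,0.07,-1],[36,-30,-6,0.07,-1],[36,-30,-6,0.07,-1],[36,-30,-6,0.07,-1],[36,-30,-6,0.07,-1],[36,-30,-6,0.07,-1],[36,-30,-6,0.07,-1],[36,-30,-6,0.07,-1],[36,-30,-6,0.07,-1],[0,0,0,0,-1]], newtons=15)

```text
time: 1.2
tool_pos: [0.5387, 0.1907, 0.1651]
tool_rot: [-3.14, -0.001, -2.786]
contact_force: [-0.5, -0.3, 0.2]
opening: 0.0916
grip_force: 0.0
```

Emit:
move_arm(rows=[[2.3,-1.7,-30,0.01,-1],[0,0,-30,0,-1],[0,0,-25,0,-1],[0,0,-13,0,-1],[0,0,-7,0,-1],[0,0,-3,0,-1],[0,0,0,0,-1],[0,0,0,0,-1]])

```text
time: 2.0
tool_pos: [0.5384, 0.1934, 0.0598]
tool_rot: [-3.141, 0.002, -2.772]
contact_force: [0.5, 0.6, 0.3]
opening: 0.0917
grip_force: 0.0
```

Emit:
move_arm(rows=[[0,0,0,0,0.1],[0,0,0,0,0.3],[0,0,0,0,0.4],[0,0,0,0,0.4],[0,0,0,0,0.4],[0,0,0,0,0.4],[0,0,0,0,0.4],[0,0,0,0,0.4]], newtons=12)

```text
time: 2.8
tool_pos: [0.5378, 0.1931, 0.0588]
tool_rot: [-3.142, 0.0, -2.772]
contact_force: [-0.6, -1.1, 1.9]
opening: 0.0592
grip_force: 12.0
```

Emit:
move_arm(rows=[[0,0,10,0,0.4],[0,0,25,0,0.4],[0,0,35,0,0.4],[-5,-20,25,0,0.4],[-5,-40,0,0,0.4],[-5,-40,0,0,0.4],[-5,-40,0,0,0.4],[-5,-40,0,0,0.4],[-5,-40,0,0,0.4],[-5,-40,0,0,0.4],[-5,-40,0,0,0.4],[-5,-40,0,0,0.4]])

```text
time: 4.0
tool_pos: [0.4924, -0.1484, 0.1544]
tool_rot: [-3.141, 0.001, -2.772]
contact_force: [0.4, 0.9, -0.6]
opening: 0.0596
grip_force: 12.0
```

Emit:
move_arm(rows=[[-5,-40,0,0,0.4],[0,-40,0,0,0.4],[0,-40,0,0,0.4],[0,-40,0,0,0.4],[0,-40,0,0,0.4],[0,-24,0,0,0.4],[0,0,0,0,0.4],[0,0,0,0,0.4],[0,0,0,0,0.4]])

```text
time: 4.9
tool_pos: [0.4878, -0.3696, 0.1539]
tool_rot: [3.141, 0.0, -2.772]
contact_force: [0.0, 0.5, -0.6]
opening: 0.0596
grip_force: 12.0
```

Emit:
move_arm(rows=[[-0.4,-2,-35,0,0.4],[0,0,-40,0,0.4],[0,0,-35,0,0.4],[0,0,-20,0,0.4],[0,0,-8,0,0.4],[0,0,-3,0,0.4],[0,0,-2,0,0.4],[0,0,0,0,0.4],[0,0,0,0,0.4]])

```text
time: 5.8
tool_pos: [0.4879, -0.3733, 0.0119]
tool_rot: [-3.14, 0.001, -2.772]
contact_force: [-0.4, 0.3, -0.7]
opening: 0.0595
grip_force: 12.0
```

Emit:
move_arm(rows=[[0,0,-1,0,0.4],[0,0,-1,0,0.4],[0,0,0,0,0.4],[0,0,0,0,0.4]])

```text
time: 6.2
tool_pos: [0.4874, -0.373, 0.0089]
tool_rot: [-3.141, 0.0, -2.772]
contact_force: [-0.6, -0.6, -0.5]
opening: 0.0597
grip_force: 12.0
```

Emit:
move_arm(rows=[[0,1,-1,0,0.4],[0,0,0,0,0.4],[0,0,0,0,0.4]])

```text
time: 6.5
tool_pos: [0.4875, -0.3729, 0.0088]
tool_rot: [-3.139, 0.0, -2.772]
contact_force: [-2.5, -1.9, 5.9]
opening: 0.0595
grip_force: 12.0
```

Run:
```python
from h import *
t=shot("top","top1"); s=shot("side","side1")
a=cv2.resize(t[100:220,340:480],None,fx=4,fy=4); b=cv2.resize(s[250:370,300:440],None,fx=4,fy=4)
cv2.imwrite("pics/c1.png",np.vstack([a,b])[:, :][:960][::1] if 0 else cv2.resize(np.hstack([a,b]),(800,343)))
for _ in range(1): print(monitor.observe()["contact_force"],monitor.observe()["tool_pos"])
roi=(215,118,290,198)
print("oval",desc(face(t,(251,158),roi,.054)))
```

```text
[-2.07443453 -2.66852639  5.92272651] [ 0.48752709 -0.37291875  0.00884746]
oval ('rect', array([541.6, 189.9]), array([80.5, 51.3]), 20.6, 'cen', array([541.2, 190.1]), 'ax', np.float64(24.6), 'circ', array([542. , 188.7]), 40.4, 'A', 3391)
```

View pics/c1.png

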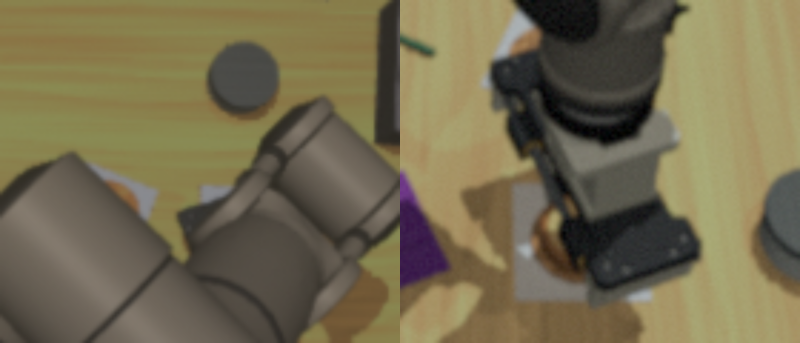

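The top face shows as occluded by the arm, and in the side crop the coaster sits on the round cork under the gripper at crop (560,240). The wrist force reads 6 N, so it is down. I release it and retreat.

Emit:
move_arm(rows=[[0,0,0,0,0.2],[0,0,0,0,-0.4],[0,0,0,0,-0.8],[0,0,0,0,-1],[0,0,0,0,-1],[0,0,10,0,-1],[0,0,25,0,-1],[0,0,40,0,-1],[0,20,40,0,-1],[0,40,30,0,-1],[0,40,0,0,-1],[0,40,0,0,-1]])

```text
time: 7.8
tool_pos: [0.4877, -0.2309, 0.1548]
tool_rot: [-3.139, 0.002, -2.773]
contact_force: [-0.2, 0.1, -1.4]
opening: 0.092
grip_force: 0.0
```

Emit:
move_arm(rows=[[5,40,0,0,-1],[5,40,0,0,-1],[5,40,0,0,-1],[5,40,0,0,-1],[5,40,0,0,-1],[5,40,0,0,-1],[5,40,0,0,-1],[5,40,0,0,-1],[5,40,0,0,-1],[5,40,0,0,-1],[4,20,0,0,-1],[0,0,0,0,-1]])

```text
time: 9.0
tool_pos: [0.5414, 0.1909, 0.1533]
tool_rot: [3.141, 0.001, -2.769]
contact_force: [-0.3, -0.2, -0.6]
opening: 0.0919
grip_force: 0.0
```

Run:
```python
from h import *
t=shot("top","top2")
print(monitor.observe()["tool_pos"])
print("coaster",desc(face(t,(425,178),(404,158,446,202),.022)))
t=cv2.imread("pics/top1.png")
P=face(t,(251,158),(215,118,290,198),.054); print(desc(P))
cv2.imwrite("pics/c2.png",cv2.resize(cv2.imread("pics/top2.png")[100:220,215:455],(800,400),interpolation=cv2.INTER_CUBIC))
```

```text
[0.54122295 0.18921047 0.15314081]
coaster ('rect', array([ 489.7, -374.1]), array([48.1, 47.2]), 0.6, 'cen', array([ 489.7, -374.2]), 'ax', np.float64(15.4), 'circ', array([ 489.7, -374.5]), 24.7, 'A', 1779)
('rect', array([541.6, 189.9]), array([80.5, 51.3]), 20.6, 'cen', array([541.2, 190.1]), 'ax', np.float64(24.6), 'circ', array([542. , 188.7]), 40.4, 'A', 3391)
```

View pics/c2.png

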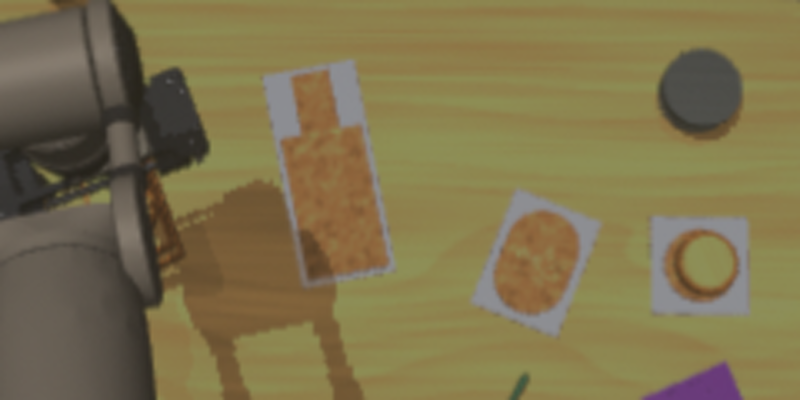

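Run:
```python
from h import *
s=shot("side","side2"); s0=cv2.imread("pics/side0.png")
print([cv2.cvtColor(s,cv2.COLOR_BGR2HSV)[y,x].tolist() for x,y in [(362,326),(366,328),(362,345),(358,328),(362,318)]])
print("side coaster",desc(face(s,(363,325),(335,305,395,365),.022,"side")))
def cork(im,roi,name):
    x0,y0,x1,y1=roi
    c=cv2.resize(im[y0:y1,x0:x1],None,fx=S,fy=S,interpolation=cv2.INTER_CUBIC);h=cv2.cvtColor(c,cv2.COLOR_BGR2HSV)
    k=max(cv2.findContours((h[:,:,1]>80).astype(np.uint8),cv2.RETR_EXTERNAL,cv2.CHAIN_APPROX_NONE)[0],key=cv2.contourArea)
    return (onplane(name,(k.reshape(-1,2)+.5)/S-.5+[x0,y0],.004)*1000).astype(np.float32)
print("side mat",desc(cork(s0,(344,320,382,348),"side")))
r=(344,318,384,350); print("top mat",desc(cork(cv2.imread("pics/top0.png"),(413,168,437,192),"top")))
cv2.imwrite("pics/c3.png",cv2.resize(np.hstack([s0[300:370,330:400],s[300:370,330:400]]),(800,400),interpolation=cv2.INTER_CUBIC))
```

```text
[[31, 82, 152], [28, 86, 148], [13, 162, 60], [29, 83, 150], [16, 86, 137]]
side coaster ('rect', array([ 488.3, -370.2]), array([47.8, 48.9]), 86.4, 'cen', array([ 488.6, -370.2]), 'ax', np.float64(17.1), 'circ', array([ 488.4, -369.9]), 25.0, 'A', 1828)
side mat ('rect', array([ 487.3, -368.2]), array([69.2, 65.8]), 0.2, 'cen', array([ 487.3, -368.2]), 'ax', np.float64(8.6), 'circ', array([ 487.7, -368.2]), 35.4, 'A', 3700)
top mat ('rect', array([ 488.5, -371. ]), array([69.4, 69.7]), 0.6, 'cen', array([ 488.6, -371.2]), 'ax', np.float64(73.1), 'circ', array([ 488.7, -371.2]), 35.5, 'A', 3812)
```

View pics/c3.png

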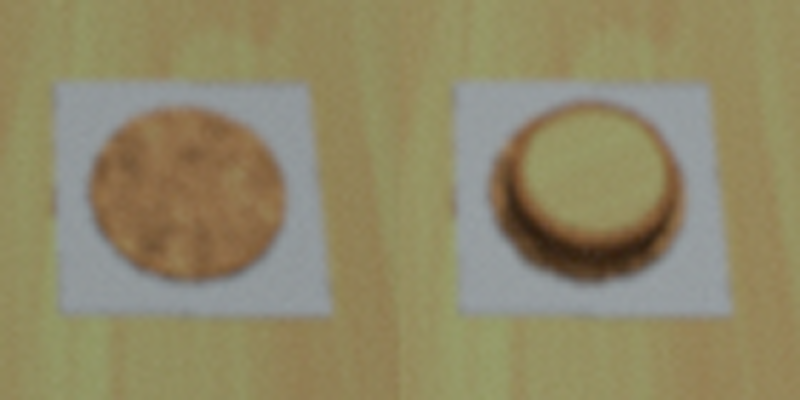

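The side crop shows the coaster on its mat (face centre about (594,172)), slightly off towards the far side. Both cameras agree on an offset of about (+1,-2.6) mm. I'll use the mean of the two cameras from here and mend the coaster after the oval.

```bash
cat >> h.py <<'E'
def cork(im,roi,name,thr=80):
    x0,y0,x1,y1=roi
    c=cv2.resize(im[y0:y1,x0:x1],None,fx=S,fy=S,interpolation=cv2.INTER_CUBIC);h=cv2.cvtColor(c,cv2.COLOR_BGR2HSV)
    p=(h[:,:,1]<65).astype(np.uint8)
    hull=cv2.convexHull(np.vstack([q for q in cv2.findContours(p,cv2.RETR_EXTERNAL,cv2.CHAIN_APPROX_NONE)[0] if cv2.contourArea(q)>300]))
    f=np.zeros_like(p);cv2.drawContours(f,[hull],-1,1,-1)
    m=cv2.morphologyEx(f*(h[:,:,1]>thr).astype(np.uint8),cv2.MORPH_OPEN,np.ones((9,9)))
    k=max(cv2.findContours(m,cv2.RETR_EXTERNAL,cv2.CHAIN_APPROX_NONE)[0],key=cv2.contourArea)
    W=lambda q,z:(onplane(name,(q.reshape(-1,2)+.5)/S-.5+[x0,y0],z)*1000).astype(np.float32)
    return W(k,.004),W(hull,0)
E
python3 - <<'E'
from h import *
s0=cv2.imread("pics/side0.png"); s1=cv2.imread("pics/side1.png")
for n,r in dict(oval=(325,250,395,298),paddle=(340,194,436,234),oblong=(318,118,376,144)).items():
    a,b=cork(s0,r,"side"); print(n,desc(a)); R=cv2.minAreaRect(b);print("  paper",np.round(R[0],1),np.round(R[1],1),R[2])
print("oval",desc(face(s1,(372,155),(335,130,415,185),.054,"side")))
cv2.imwrite("pics/c4.png",cv2.resize(s1[130:190,335:425],(800,533),interpolation=cv2.INTER_CUBIC))
E
```

```text
oval ('rect', array([ 488.7, -208.1]), array([ 70.1, 100.7]), 68.2, 'cen', array([ 488.7, -207.9]), 'ax', np.float64(-21.6), 'circ', array([ 489. , -207.2]), 50.4, 'A', 5863)
  paper [ 488.9 -205.5] [ 96.5 126.2] 68.29054260253906
paddle ('rect', array([574.3,  -4.7]), array([198.9,  78.8]), 11.8, 'cen', array([560.6,  -7.8]), 'ax', np.float64(11.4), 'circ', array([572.3,  -6.7]), 102.6, 'A', 12624)
  paper [575.3  -2.5] [219.4  99.8] 11.51938533782959
oblong ('rect', array([477.6, 380.4]), array([ 78.8, 124.2]), 88.2, 'cen', array([477.2, 379.8]), 'ax', np.float64(-0.3), 'circ', array([477.2, 381. ]), 70.1, 'A', 8992)
  paper [477.7 381.7] [103.3 151.6] 88.38395690917969
oval ('rect', array([592.8, 227.7]), array([182.9, 169. ]), 1.4, 'cen', array([582.2, 242.4]), 'ax', np.float64(52.4), 'circ', array([606.2, 228. ]), 113.2, 'A', 13728)
```

View pics/c4.png

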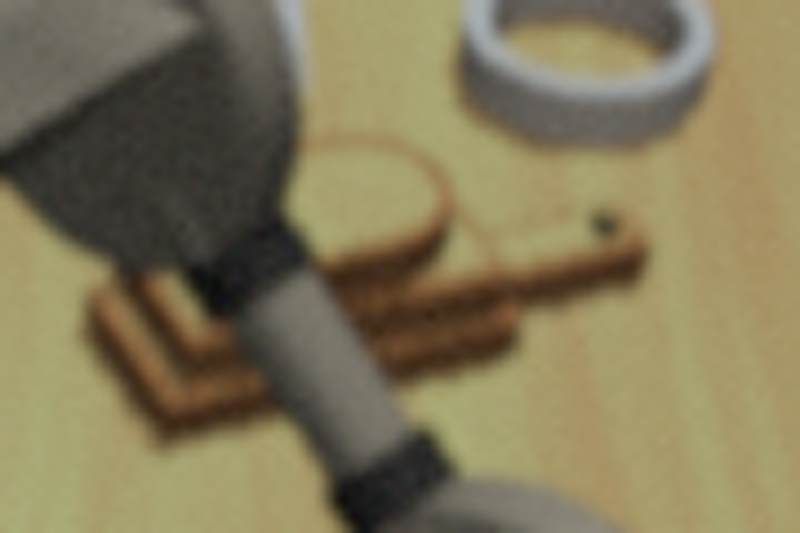

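Emit:
move_arm(rows=[[0,3,-30,-0.01,-1],[0,0,-35,0,-1],[0,0,-25,0,-1],[0,0,-15,0,-1],[0,0,-6,0,-1],[0,0,-2,0,-1],[0,0,0,0,-1],[0,0,0,0,-1],[0,0,0,0,-1]])

```text
time: 10.0
tool_pos: [0.5419, 0.1912, 0.0407]
tool_rot: [-3.141, 0.002, -2.782]
contact_force: [-0.1, -0.2, 1.1]
opening: 0.0915
grip_force: 0.0
```

Emit:
move_arm(rows=[[0,0,0,0,0.1],[0,0,0,0,0.3],[0,0,0,0,0.4],[0,0,0,0,0.4],[0,0,0,0,0.4],[0,0,0,0,0.4],[0,0,0,0,0.4],[0,0,0,0,0.4]])

```text
time: 10.8
tool_pos: [0.5413, 0.1912, 0.0397]
tool_rot: [3.141, -0.0, -2.782]
contact_force: [-0.9, 0.8, 0.4]
opening: 0.0607
grip_force: 11.8
```

Emit:
move_arm(rows=[[0,0,10,0,0.4],[0,0,25,0,0.4],[0,0,35,0,0.4],[-5,-20,25,-0.04,0.4],[-5,-40,0,-0.07,0.4],[-5,-40,0,-0.07,0.4],[-5,-40,0,-0.07,0.4],[-5,-40,0,-0.07,0.4],[-5,-40,0,-0.07,0.4],[-5,-40,0,-0.07,0.4],[-5,-40,0,-0.07,0.4],[-5,-40,0,-0.07,0.4]])

```text
time: 12.0
tool_pos: [0.496, -0.1506, 0.1356]
tool_rot: [-3.141, 0.001, 2.898]
contact_force: [-0.3, -0.5, 0.4]
opening: 0.0607
grip_force: 11.8
```

Emit:
move_arm(rows=[[-5,-40,0,-0.07,0.4],[-2,-20,0,-0.07,0.4],[0,0,0,0,0.4],[0,0,0,0,0.4],[0,0,0,0,0.4],[0,0,0,0,0.4]])

```text
time: 12.6
tool_pos: [0.4895, -0.2077, 0.1349]
tool_rot: [3.141, -0.0, 2.763]
contact_force: [-0.6, 0.1, -1.9]
opening: 0.0604
grip_force: 11.8
```

Emit:
move_arm(rows=[[0,-1.5,-35,0,0.4],[0,0,-40,0,0.4],[0,0,-30,0,0.4],[0,0,-12,0,0.4],[0,0,-5,0,0.4],[0,0,-2,0,0.4],[0,0,0,0,0.4],[0,0,0,0,0.4]])

```text
time: 13.4
tool_pos: [0.4902, -0.2108, 0.012]
tool_rot: [-3.141, 0.002, 2.761]
contact_force: [-0.2, -0.0, -0.5]
opening: 0.0607
grip_force: 11.8
```

Emit:
move_arm(rows=[[0,0,-1,0,0.4],[0,0,-1,0,0.4],[0,0,-1,0,0.4],[0,0,0,0,0.4],[0,0,0,0,0.4]])

```text
time: 13.9
tool_pos: [0.4893, -0.2104, 0.0077]
tool_rot: [3.142, -0.0, 2.761]
contact_force: [0.6, -0.4, -0.1]
opening: 0.0606
grip_force: 11.8
```

Emit:
move_arm(rows=[[0,1,-1,0,0.4],[0,0,0,0,0.4],[0,0,0,0,0.4]])

```text
time: 14.2
tool_pos: [0.4895, -0.2103, 0.0076]
tool_rot: [-3.14, 0.001, 2.761]
contact_force: [-3.4, -3.0, 7.0]
opening: 0.0608
grip_force: 11.8
```

Emit:
move_arm(rows=[[0,0,0,0,0.2],[0,0,0,0,-0.4],[0,0,0,0,-0.8],[0,0,0,0,-1],[0,0,0,0,-1],[0,0,10,0,-1],[0,0,25,0,-1],[0,0,35,0,-1],[0,-30,30,0,-1],[0,-40,0,0,-1],[0,-40,0,0,-1],[0,-40,0,0,-1]])

```text
time: 15.4
tool_pos: [0.4894, -0.3608, 0.1081]
tool_rot: [-3.141, 0.001, 2.761]
contact_force: [1.0, -0.3, -0.3]
opening: 0.0919
grip_force: 0.0
```

Emit:
move_arm(rows=[[-0.5,-12,0,0,-1],[0,0,0,0,-1],[0,0,-30,0,-1],[0,0,-35,0,-1],[0,0,-20,0,-1],[0,0,-9,0,-1],[0,0,-4,0,-1],[0,0,0,0,-1],[0,0,0,0,-1],[0,0,0,0,-1]])

```text
time: 16.4
tool_pos: [0.4894, -0.3718, 0.01]
tool_rot: [-3.141, 0.002, 2.761]
contact_force: [-0.5, 0.1, 0.6]
opening: 0.0918
grip_force: 0.0
```

Emit:
move_arm(rows=[[0,0,0,0,0.2],[0,0,0,0,0.4],[0,0,0,0,0.4],[0,0,0,0,0.4],[0,0,0,0,0.4],[0,0,2,0,0.4],[0,0,2,0,0.4],[-1.2,2.3,0,0,0.4],[0,0,0,0,0.4],[0,0,-2,0,0.4],[0,0,-2,0,0.4],[0,0,0,0,0.4]])

```text
time: 17.6
tool_pos: [0.4877, -0.3691, 0.0087]
tool_rot: [3.141, -0.0, 2.761]
contact_force: [0.6, 0.4, 1.5]
opening: 0.059
grip_force: 12.0
```

Emit:
move_arm(rows=[[0,0,-0.5,0,0.4],[0,0,0,0,0.4],[0,0,0,0,0.2],[0,0,0,0,-0.4],[0,0,0,0,-0.8],[0,0,0,0,-1],[0,0,0,0,-1],[0,0,10,0,-1],[0,0,25,0,-1],[0,0,35,0,-1],[0,0,30,0,-1],[0,30,0,0.07,-1]])

```text
time: 18.8
tool_pos: [0.4899, -0.3436, 0.1138]
tool_rot: [-3.136, 0.01, 2.829]
contact_force: [1.3, 0.6, 0.0]
opening: 0.0916
grip_force: 0.0
```

Emit:
move_arm(rows=[[0,40,0,0.07,-1],[0,40,0,0.07,-1],[5,40,0,0.07,-1],[5,40,0,0.07,-1],[5,40,0,0.07,-1],[5,40,0,0.07,-1],[5,40,0,0.07,-1],[5,40,0,0.07,-1],[5,40,0,0.07,-1],[0,0,0,0.04,-1],[0,0,0,0,-1]])

```text
time: 19.9
tool_pos: [0.5229, 0.0221, 0.1089]
tool_rot: [-3.141, 0.001, -2.78]
contact_force: [-0.1, -0.9, -0.6]
opening: 0.0919
grip_force: 0.0
```

Run:
```python
from h import *
t=shot("top","top3"); s=shot("side","side3")
print(monitor.observe()["tool_pos"])
print("top coaster",desc(face(t,(425,178),(404,158,446,202),.022)))
print("side coaster",desc(face(s,(363,325),(335,305,395,365),.022,"side")))
print("top oval",desc(face(t,(378,178),(352,152,400,204),.022)))
print("side oval",desc(face(s,(360,268),(325,245,395,298),.022,"side")))
print("top oblong",desc(face(t,(253,158),(215,118,290,198),.036)))
print("side oblong",desc(face(s,(372,158),(335,125,425,195),.036,"side")))
cv2.imwrite("pics/c5.png",np.vstack([cv2.resize(t[110:210,215:455],(720,300)),cv2.resize(s[120:370:,300:440][:, :],(168,300)) if 0 else cv2.resize(s[120:220,300:540],(720,300))]))
```

```text
[0.52280026 0.02067185 0.10871125]
top coaster ('rect', array([ 488.6, -371.5]), array([48.2, 46.9]), 2.4, 'cen', array([ 488.8, -371.2]), 'ax', np.float64(23.6), 'circ', array([ 488.6, -370.8]), 24.5, 'A', 1781)
side coaster ('rect', array([ 487.4, -367.6]), array([49.2, 47.2]), 0.3, 'cen', array([ 487.7, -367.2]), 'ax', np.float64(15.1), 'circ', array([ 487.6, -366.9]), 25.0, 'A', 1830)
top oval ('rect', array([ 489.8, -212.2]), array([50.3, 80.4]), 72.8, 'cen', array([ 489.7, -212.2]), 'ax', np.float64(-18.4), 'circ', array([ 490.2, -210.8]), 40.2, 'A', 3366)
side oval ('rect', array([ 488.5, -208. ]), array([52. , 80.6]), 72.4, 'cen', array([ 488.5, -208.1]), 'ax', np.float64(-18.9), 'circ', array([ 489. , -206.1]), 40.4, 'A', 3383)
top oblong ('rect', array([540.2, 187.8]), array([106.1,  53.4]), 21.1, 'cen', array([540.1, 187.6]), 'ax', np.float64(20.8), 'circ', array([539.7, 187.5]), 57.1, 'A', 5391)
side oblong ('rect', array([561.3, 199.4]), array([254.5, 339.2]), 0.1, 'cen', array([555.5, 194.5]), 'ax', np.float64(81.9), 'circ', array([557. , 194.3]), 205.4, 'A', 69043)
```

View pics/c5.png

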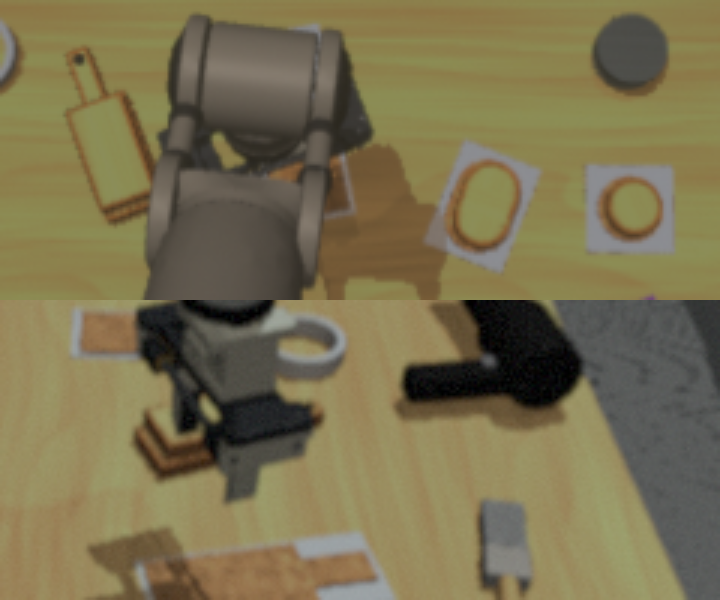

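The picture shows the coaster and oval on their mats, at (630,208) and (487,203) in the crop, and the oblong clear on the paddle at (112,155). The coaster is now centred. The oval is about 3° off in yaw, so I regrasp it along its own axis and turn it.

Emit:
move_arm(rows=[[-5,-40,0,-0.1,-1],[-5,-40,0,-0.1,-1],[-5,-40,0,-0.1,-1],[-5,-40,0,-0.1,-1],[-5,-40,0,-0.1,-1],[-8,-31,0,-0.1,-1],[0,0,0,-0.087,-1],[0,0,0,0,-1],[0,0,0,0,-1],[0,0,0,0,-1]])

```text
time: 21.0
tool_pos: [0.4896, -0.2098, 0.1083]
tool_rot: [3.141, 0.0, 2.816]
contact_force: [-0.1, -0.5, -0.6]
opening: 0.092
grip_force: 0.0
```

Emit:
move_arm(rows=[[0,0,-30,0,-1],[0,0,-35,0,-1],[0,0,-20,0,-1],[0,0,-10,0,-1],[0,0,-5,0,-1],[0,0,0,0,-1],[0,0,0,0,-1],[0,0,0,0,-1]])

```text
time: 21.8
tool_pos: [0.4903, -0.2104, 0.0093]
tool_rot: [-3.141, 0.002, 2.814]
contact_force: [-0.2, -0.1, 0.4]
opening: 0.0919
grip_force: 0.0
```

Emit:
move_arm(rows=[[0,0,0,0,0.2],[0,0,0,0,0.4],[0,0,0,0,0.4],[0,0,0,0,0.4],[0,0,0,0,0.4],[0,0,2,0,0.4],[0,0,2,0,0.4],[0,0.8,0,-0.055,0.4],[0,0,0,0,0.4],[0,0,-2,0,0.4],[0,0,-2,0,0.4],[0,0,0,0,0.4]])

```text
time: 23.0
tool_pos: [0.4896, -0.2093, 0.0081]
tool_rot: [3.142, -0.0, 2.759]
contact_force: [0.6, -0.1, 0.3]
opening: 0.0596
grip_force: 12.0
```

Emit:
move_arm(rows=[[0,0,-0.5,0,0.4],[0,0,0,0,0.4],[0,0,0,0,0.2],[0,0,0,0,-0.4],[0,0,0,0,-0.8],[0,0,0,0,-1],[0,0,0,0,-1],[0,0,10,0,-1],[0,0,25,0,-1],[0,0,35,0,-1],[0,0,30,0,-1],[0,30,0,0.07,-1]])

```text
time: 24.2
tool_pos: [0.4926, -0.1828, 0.1127]
tool_rot: [-3.139, 0.01, 2.827]
contact_force: [0.9, 0.0, -0.7]
opening: 0.0919
grip_force: 0.0
```

Emit:
move_arm(rows=[[0,40,0,0.07,-1],[0,40,0,0.07,-1],[5,40,0,0.07,-1],[5,40,0,0.07,-1],[5,40,0,0.07,-1],[5,40,0,0.07,-1],[5,40,0,0.07,-1],[5,40,0,0.07,-1],[5,40,0,0.07,-1],[10,10,0,0.07,-1],[5,0,0,0.04,-1],[0,0,0,0,-1]])

```text
time: 25.4
tool_pos: [0.5401, 0.1913, 0.1082]
tool_rot: [-3.141, 0.001, -2.713]
contact_force: [0.4, -0.0, -0.2]
opening: 0.0918
grip_force: 0.0
```

Run:
```python
from h import *
t=shot("top","top4"); s=shot("side","side4")
o=monitor.observe();print(o["tool_pos"],o["tool_rot"])
print("top oval",desc(face(t,(378,178),(352,152,400,204),.022)))
print("side oval",desc(face(s,(360,268),(325,245,395,298),.022,"side")))
```

```text
[0.53943576 0.19054572 0.10805488] [ 3.14148741e+00 -9.22125590e-05 -2.71575437e+00]
top oval ('rect', array([ 489.6, -211.5]), array([51. , 80.8]), 70.8, 'cen', array([ 489.8, -211.2]), 'ax', np.float64(-21.6), 'circ', array([ 490. , -210.2]), 40.4, 'A', 3360)
side oval ('rect', array([ 488.7, -207.3]), array([51.3, 81. ]), 66.4, 'cen', array([ 488.7, -207. ]), 'ax', np.float64(-21.7), 'circ', array([ 489. , -206.6]), 40.5, 'A', 3350)
```

Emit:
move_arm(rows=[[0,-0.8,-25,-0.061,-1],[0,0,-30,0,-1],[0,0,-20,0,-1],[0,0,-8,0,-1],[0,0,-3,0,-1],[0,0,0,0,-1],[0,0,0,0,-1],[0,0,0,0,-1]])

```text
time: 26.3
tool_pos: [0.5403, 0.1901, 0.0228]
tool_rot: [-3.141, 0.002, -2.775]
contact_force: [0.2, 0.9, -0.3]
opening: 0.0917
grip_force: 0.0
```

Emit:
move_arm(rows=[[0,0,0,0,0.1],[0,0,0,0,0.3],[0,0,0,0,0.4],[0,0,0,0,0.4],[0,0,0,0,0.4],[0,0,0,0,0.4],[0,0,0,0,0.4],[0,0,0,0,0.4]])

```text
time: 27.1
tool_pos: [0.5397, 0.1899, 0.0218]
tool_rot: [3.141, 0.0, -2.775]
contact_force: [-0.8, -0.3, 0.8]
opening: 0.0641
grip_force: 12.0
```

Emit:
move_arm(rows=[[0,0,8,0,0.4],[0,0,20,0,0.4],[0,0,30,0,0.4],[0,8,22,0,0.4],[-12,36,0,-0.076,0.4],[-12,36,0,-0.08,0.4],[-12,36,0,-0.08,0.4],[-12,36,0,-0.08,0.4],[-13,36,0,-0.07,0.4],[0,0,0,0,0.4],[0,0,0,0,0.4],[0,0,0,0,0.4]])

```text
time: 28.3
tool_pos: [0.4789, 0.3771, 0.1018]
tool_rot: [-3.141, -0.0, 3.122]
contact_force: [0.3, -0.7, -1.3]
opening: 0.0637
grip_force: 12.0
```

Emit:
move_arm(rows=[[0,0,-30,0,0.4],[0,0,-30,0,0.4],[0,0,-18,0,0.4],[0,0,-8,0,0.4],[0,0,-4,0,0.4],[0,0,0,0,0.4],[0,0,0,0,0.4],[0,0,0,0,0.4]])

```text
time: 29.1
tool_pos: [0.4793, 0.3782, 0.0128]
tool_rot: [3.14, 0.002, 3.122]
contact_force: [0.5, -0.6, -0.2]
opening: 0.0634
grip_force: 12.0
```

Emit:
move_arm(rows=[[-0.3,0,-2,0,0.4],[0,0,-1,0,0.4],[0,0,-1,0,0.4],[0,0,0,0,0.4],[0,0,-0.5,0,0.4],[0,0,0,0,0.4],[0,0,0,0,0.4]])

```text
time: 29.8
tool_pos: [0.4783, 0.378, 0.0078]
tool_rot: [3.141, 0.0, 3.122]
contact_force: [-2.9, -1.5, 5.9]
opening: 0.0639
grip_force: 12.0
```

Emit:
move_arm(rows=[[0,0,0,0,0.2],[0,0,0,0,-0.4],[0,0,0,0,-0.8],[0,0,0,0,-1],[0,0,0,0,-1],[0,0,10,0,-1],[0,0,25,0,-1],[0,0,35,0,-1],[-10,-30,30,0.05,-1],[-10,-40,0,0.05,-1],[-10,-40,0,0.05,-1],[-10,-40,0,0.05,-1]])

```text
time: 31.0
tool_pos: [0.438, 0.2268, 0.1083]
tool_rot: [3.141, 0.002, -2.959]
contact_force: [0.8, -0.3, 0.9]
opening: 0.0917
grip_force: 0.0
```

Emit:
move_arm(rows=[[-10,-40,0,0.05,-1],[-10,-40,0,0.05,-1],[-10,-40,0,0.05,-1],[-10,-40,0,0,-1],[0,0,0,0,-1]])

```text
time: 31.5
tool_pos: [0.3974, 0.0646, 0.1079]
tool_rot: [-3.141, -0.0, -2.816]
contact_force: [-0.2, 0.8, -0.8]
opening: 0.0916
grip_force: 0.0
```

Run:
```python
from h import *
t=shot("top","top5"); s=shot("side","side5")
o=monitor.observe();print(o["tool_pos"],o["tool_rot"])
P=dict(oblong=((194,180),(172,148,218,212),(347,128),(315,112,380,146),.022),paddle=((253,160),(215,118,290,198),(368,168),(335,140,425,190),.018),handle=((244,136),(215,118,290,198),(392,157),(335,140,425,190),.018))
for n,(a,b,c,d,z) in P.items():
    print("top",n,desc(face(t,a,b,z))); print("side",n,desc(face(s,c,d,z,"side")))
cv2.imwrite("pics/c6.png",np.vstack([cv2.resize(t[110:210,160:400],(720,300)),cv2.resize(s[110:210,290:530],(720,300))]))
```

```text
[0.39882615 0.06730366 0.10795146] [-3.14138609e+00  1.53223467e-03 -2.81417130e+00]
top oblong ('rect', array([478.8, 376.2]), array([ 53.2, 106. ]), 89.0, 'cen', array([478.7, 376.3]), 'ax', np.float64(-1.4), 'circ', array([478.6, 377.8]), 57.1, 'A', 5380)
side oblong ('rect', array([453.1, 367.7]), array([154.6, 194.2]), 1.0, 'cen', array([442.7, 370.7]), 'ax', np.float64(70.2), 'circ', array([444.9, 369.2]), 116.3, 'A', 21326)
top paddle ('rect', array([563.1, 194.5]), array([173.2,  57.3]), 22.1, 'cen', array([553.5, 191.4]), 'ax', np.float64(19.2), 'circ', array([559.5, 203.4]), 87.8, 'A', 6501)
side paddle ('rect', array([565. , 223.7]), array([185.7, 154.8]), 73.7, 'cen', array([562.9, 232.8]), 'ax', np.float64(49.0), 'circ', array([563.3, 221.8]), 102.0, 'A', 14862)
top handle ('rect', array([563.1, 194.5]), array([173.2,  57.3]), 22.1, 'cen', array([553.5, 191.4]), 'ax', np.float64(19.2), 'circ', array([559.5, 203.4]), 87.8, 'A', 6501)
side handle ('rect', array([565. , 223.7]), array([185.7, 154.8]), 73.7, 'cen', array([562.9, 232.8]), 'ax', np.float64(49.0), 'circ', array([563.3, 221.8]), 102.0, 'A', 14862)
```

View pics/c6.png

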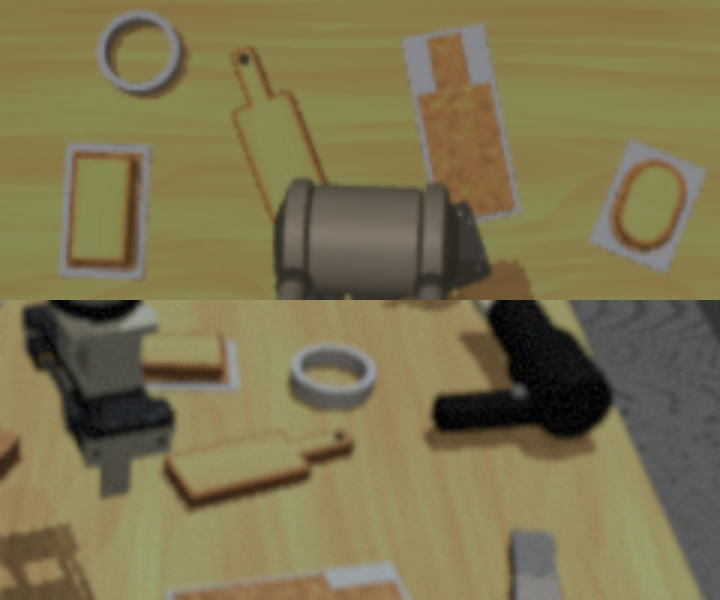

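The oblong lies centred on its mat (crop (105,210)). The paddle's handle is at (243,60), but the wrist hides the blade's near end. I move aside and measure again.

Emit:
move_arm(rows=[[0,-40,0,0,-1],[0,-40,0,0,-1],[0,-40,0,0,-1],[0,0,0,0,-1]])

```text
time: 32.0
tool_pos: [0.3999, -0.0548, 0.1077]
tool_rot: [-3.14, 0.002, -2.814]
contact_force: [-0.5, 0.4, 0.8]
opening: 0.0918
grip_force: 0.0
```

Run:
```python
from h import *
t=shot("top","top6"); s=shot("side","side6")
P=face(t,(253,160),(215,118,290,198),.018); print("top",desc(P))
# blade only: drop points beyond shoulder, in board axis coords
for a in (20.,21.,22.):
    c,sn=np.cos(np.radians(a)),np.sin(np.radians(a)); Q=P@np.array([[c,-sn],[sn,c]])
    print(a,"x'",Q[:,0].min(),Q[:,0].max(),"y'",Q[:,1].min(),Q[:,1].max())
    b=Q[(Q[:,0]>Q[:,0].min()+15)&(Q[:,0]<Q[:,0].min()+105)]; m=np.median(b[:,1])
    for k in (b[b[:,1]>m],b[b[:,1]<m]): 
        f=np.polyfit(k[:,0],k[:,1],1); print("   edge slope deg",np.degrees(f[0]),"mid",k[:,1].mean())
hole=[[241.0,129.9]]
print(onplane("top",hole,.018)*1000)
# side: dark brown + pale vs table: tip corner points
h=cv2.cvtColor(cv2.resize(s[140:190,335:425],None,fx=6,fy=6,interpolation=cv2.INTER_CUBIC),cv2.COLOR_BGR2HSV)
m=((h[:,:,0]<21)&(h[:,:,1]>95)).astype(np.uint8); k=max(cv2.findContours(m,cv2.RETR_EXTERNAL,cv2.CHAIN_APPROX_NONE)[0],key=cv2.contourArea)
Ps=(onplane("side",(k.reshape(-1,2)+.5)/6-.5+[335,140],.018)*1000).astype(np.float32);print("side",desc(Ps))
```

```text
top ('rect', array([563.2, 194.6]), array([173.1,  57.4]), 22.0, 'cen', array([546.9, 187.9]), 'ax', np.float64(21.7), 'circ', array([561.8, 194.8]), 87.8, 'A', 7346)
20.0 x' 508.8058334629106 682.3718763343278 y' -40.491837250900495 19.512355778580304
   edge slope deg 1.9760143071402183 mid 17.136165223350808
   edge slope deg 1.7234394933255281 mid -38.691356617753
21.0 x' 508.77953980723754 682.1277671366726 y' -49.63843670137567 8.843669191210036
   edge slope deg 0.9755213324237108 mid 7.203023906045955
   edge slope deg 0.7154697940770095 mid -48.60772850371835
22.0 x' 508.58856896859857 681.6758752132273 y' -59.260590863042886 -1.8277112634663757
   edge slope deg -0.027327502510523204 mid -2.7406311395928866
   edge slope deg -0.30414791075596637 mid -58.53188082653656
[[641.25543961 226.02603114]]
side ('rect', array([565.9, 176.3]), array([201.3,  84.4]), 14.9, 'cen', array([555.1, 164.9]), 'ax', np.float64(23.9), 'circ', array([565.8, 177.1]), 105.4, 'A', 5425)
```

Run:
```python
from h import *
t=cv2.imread("pics/top6.png"); P=face(t,(253,160),(215,118,290,198),.018)
a=np.radians(21.85);c,s=np.cos(a),np.sin(a); Q=P@np.array([[c,-s],[s,c]])
b=Q[(Q[:,0]>523)&(Q[:,0]<613)]; m=np.median(b[:,1]); yc=(b[b[:,1]>m][:,1].mean()+b[b[:,1]<m][:,1].mean())/2
d=abs(Q[:,1]-yc); k=(d>16)&(d<24)
sh=np.median(Q[k&(Q[:,0]>580),0]); ne=np.median(Q[k&(Q[:,0]<530),0]); print("near",ne,"shoulder",sh,"yc",yc)
xc=(ne+sh)/2; print("blade centre",xc*c-yc*s,xc*s+yc*c, "grip",(xc+15)*c-yc*s,(xc+15)*s+yc*c)
```

```text
near 510.03419010219255 shoulder 628.1180541083105 yc -29.146337049875847
blade centre 539.0421106717129 184.7450801411529 grip 552.9645315788263 190.32774940282096
```

Emit:
move_arm(rows=[[25,40,0,0.01,-1],[25,40,0,0.01,-1],[25,40,0,0.01,-1],[25,40,0,0.01,-1],[25,40,0,0.01,-1],[25,40,0,0.004,-1],[2,7,0,0,-1],[0,0,0,0,-1],[0,0,0,0,-1],[0,0,0,0,-1]])

```text
time: 33.1
tool_pos: [0.5495, 0.1945, 0.1073]
tool_rot: [3.141, -0.001, -2.758]
contact_force: [0.2, 0.5, -0.6]
opening: 0.0921
grip_force: 0.0
```

Emit:
move_arm(rows=[[0,0,-35,0,-1],[0,0,-35,0,-1],[0,0,-20,0,-1],[0,0,-8,0,-1],[0,0,-4,0,-1],[0,0,0,0,-1],[0,0,0,0,-1],[0,0,0,0,-1]])

```text
time: 33.9
tool_pos: [0.5511, 0.195, 0.0064]
tool_rot: [-3.141, 0.002, -2.757]
contact_force: [1.1, -0.6, 0.7]
opening: 0.0919
grip_force: 0.0
```

Emit:
move_arm(rows=[[1.5,-2.5,-1.5,0,-1],[0,0,0,0,-1],[0,0,0,0,0.1],[0,0,0,0,0.3],[0,0,0,0,0.4],[0,0,0,0,0.4],[0,0,0,0,0.4],[0,0,0,0,0.4],[0,0,0,0,0.4],[0,0,0,0,0.4]], newtons=25)

```text
time: 34.9
tool_pos: [0.5518, 0.1924, 0.0037]
tool_rot: [3.141, -0.0, -2.757]
contact_force: [0.2, -0.1, -0.2]
opening: 0.0679
grip_force: 25.0
```

Emit:
move_arm(rows=[[0,0,8,0,0.4],[0,0,20,0,0.4],[0,0,30,0,0.4],[0,-10,12,0,0.4],[1,-30,0,-0.03,0.4],[1,-35,0,-0.03,0.4],[1,-35,0,-0.03,0.4],[1,-35,0,-0.03,0.4],[2,-35,0,-0.03,0.4],[2.4,-22,0,-0.034,0.4],[0,0,0,0,0.4],[0,0,0,0,0.4]])

```text
time: 36.1
tool_pos: [0.5598, -0.0102, 0.0735]
tool_rot: [3.141, -0.001, -2.942]
contact_force: [0.0, 0.1, -1.2]
opening: 0.0681
grip_force: 25.0
```

Emit:
move_arm(rows=[[0,0,0,0,0.4],[0,0,-25,0,0.4],[0,0,-20,0,0.4],[0,0,-12,0,0.4],[0,0,-4,0,0.4],[0,0,0,0,0.4],[0,0,0,0,0.4],[0,0,0,0,0.4]])

```text
time: 36.9
tool_pos: [0.5609, -0.0096, 0.0136]
tool_rot: [-3.141, 0.002, -2.941]
contact_force: [-0.0, -0.3, -1.4]
opening: 0.0681
grip_force: 25.0
```

Emit:
move_arm(rows=[[-0.3,0,-2,0,0.4],[0,0,-2,0,0.4],[0,0,-1,0,0.4],[0,0,0,0,0.4],[0,0,-0.5,0,0.4],[0,0,0,0,0.4],[0,0,0,0,0.4]])

```text
time: 37.6
tool_pos: [0.56, -0.0096, 0.0077]
tool_rot: [3.142, 0.0, -2.941]
contact_force: [-3.4, 0.9, 5.9]
opening: 0.0679
grip_force: 25.0
```

Emit:
move_arm(rows=[[0,0,0,0,0.2],[0,0,0,0,-0.4],[0,0,0,0,-0.8],[0,0,0,0,-1],[0,0,0,0,-1],[0,0,10,0,-1],[0,0,25,0,-1],[0,0,35,0,-1],[-20,30,30,0,-1],[-30,40,0,0,-1],[-30,40,0,0,-1],[-30,40,0,0,-1]])

```text
time: 38.8
tool_pos: [0.449, 0.1416, 0.1082]
tool_rot: [3.141, 0.002, -2.942]
contact_force: [0.4, 1.9, 0.3]
opening: 0.0921
grip_force: 0.0
```

Emit:
move_arm(rows=[[-30,40,0,0,-1],[-20,20,0,0,-1],[0,0,0,0,-1]])

```text
time: 39.1
tool_pos: [0.3974, 0.2025, 0.1079]
tool_rot: [3.141, -0.001, -2.937]
contact_force: [0.7, 0.0, -1.0]
opening: 0.0918
grip_force: 0.0
```

Run:
```python
from h import *
t=shot("top","top7"); s=shot("side","side7")
P=face(t,(315,160),(286,105,342,195),.022); print("paddle",desc(P))
for nm,a in (("P",11.5),):
    a=np.radians(a);c,sn=np.cos(a),np.sin(a); Q=P@np.array([[c,-sn],[sn,c]])
    x0=Q[:,0].min(); b=Q[(Q[:,0]>x0+15)&(Q[:,0]<x0+105)]; m=np.median(b[:,1])
    u,l=b[b[:,1]>m],b[b[:,1]<m]; print([np.degrees(np.polyfit(k[:,0],k[:,1],1)[0]) for k in(u,l)])
    yc=(u[:,1].mean()+l[:,1].mean())/2; d=abs(Q[:,1]-yc); k=(d>16)&(d<24)
    sh=np.median(Q[k&(Q[:,0]>x0+70),0]); ne=np.median(Q[k&(Q[:,0]<x0+30),0]); xc=(ne+sh)/2
    print(ne,sh,"blade",xc*c-yc*sn,xc*sn+yc*c,"want(top)",575.9-30*c,-8.2-30*sn)
print("top coaster",desc(face(t,(425,178),(404,158,446,202),.022))[5])
print("top oval",desc(face(t,(378,178),(352,152,400,204),.022)))
print("top oblong",desc(face(t,(194,180),(172,148,218,212),.022)))
cv2.imwrite("pics/c7.png",np.vstack([cv2.resize(t[100:220,165:455],(725,300)),cv2.resize(s[110:230,290:580],(725,300))]))
```

```text
paddle ('rect', array([573.3,  -8.9]), array([175.8,  56.9]), 11.4, 'cen', array([554.5, -12.6]), 'ax', np.float64(11.2), 'circ', array([571.8,  -8.3]), 89.3, 'A', 7305)
[np.float64(-0.002110951433306279), np.float64(-0.3332146494773057)]
473.19299925149596 591.1621919859643 blade 545.9950531529516 -14.327507454798521 want(top) 546.5022588613751 -14.181038032515914
top coaster [ 488.8 -371.1]
top oval ('rect', array([ 489.4, -211.4]), array([50.9, 81.2]), 70.8, 'cen', array([ 489.8, -211.2]), 'ax', np.float64(-21.7), 'circ', array([ 489.9, -210.1]), 40.6, 'A', 3372)
top oblong ('rect', array([458.9, 370.1]), array([170.7, 148.8]), 1.8, 'cen', array([461.1, 354.1]), 'ax', np.float64(24.7), 'circ', array([450.1, 371.1]), 105.7, 'A', 16356)
```

View pics/c7.png

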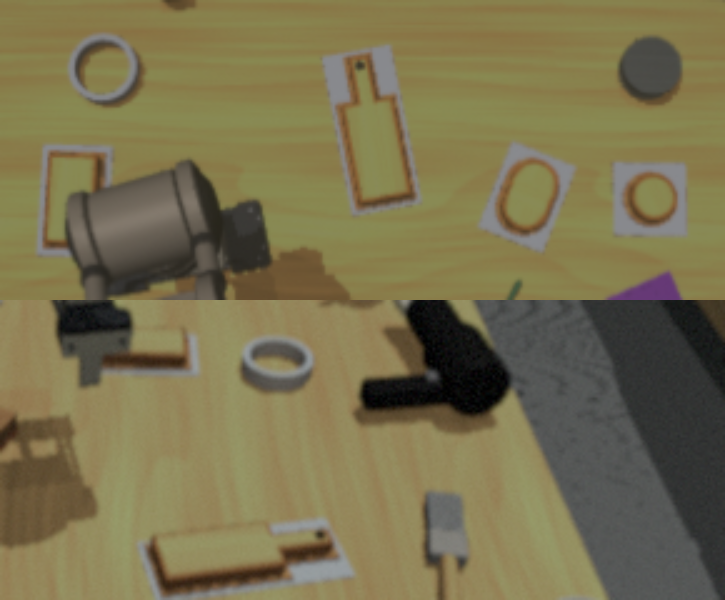

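All four boards lie on their mats: paddle at crop (378,140) with its handle over the mat's handle, oval at (528,195), coaster at (652,198), and oblong partly behind the wrist at (70,200), measured earlier. The arm touches nothing.

```bash
python3 -c "
from h import *
print(workorder.hand_in())"
```

```text
the job is handed in; nothing more can be done
None
```

I unstacked the four boards from the top and set each one down released on its own mat, the paddle's handle over its mat's handle; after regrasping the coaster and oval to correct them, all measured within about 1 mm of centre, and I handed the job in at about 39 s.

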